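# Park the spring plunger and draw out the specimen carriage

## Robot

A 6-joint arm with a two-finger parallel gripper is mounted at the origin on a cart in front of the work surface, level with it; the furniture and walls round the work are solid. World frame = base frame: x ahead of the robot, y to its left, z up, the work surface at z = 0. Lengths are in m, angles in rad, forces in N, time in s.
With the tool pointing down it reaches from about 0.3 to 0.75 m from the base axis. Payload 8.5 kg.
Tool frame: the origin (TCP) lies on the centre line of the jaws, within the pads' length; the fingertips stand 17 mm ahead of it and the grasp point (between the pads) lies 2 mm behind it (finger_overhang is the z of the fingertips in the tool frame, in m); z points along the fingers, y is the line along which they close (so a half turn about z gives the same grasp; the last joint's range is limited). The gripper opens to 88 mm and grips with 3 to 60 N. Pads are 18 mm wide; open, the fingers measure 123 mm over their backs; the gripper's body (75 mm by 187 mm) begins 45 mm behind the grasp point.
Start: joints at [-0.215, 0.381, 1.297, -0, 1.464, -0.215], TCP at [0.55, 0, 0.256] pointing down, gripper open.
Joint ranges: [-3.11, 3.11], [-0.89, 2.33], [0.22, 2.48], [-1.42, 4.56], [0.17, 2.85], [-2.88, 2.88]. Speed limits (rad/s): [2.39, 2.39, 3.14, 3.14, 3.14, 3.14].

## Interface

Orientations are given as a unit quaternion [w, x, y, z].
In Python, from workcell import * gives the robot as it stands.
- The arm moves only by the shell command python3 -m jog FILE [FORCE], which reads ROWS from the file FILE. ROWS is a JSON list of rows, 1 to 10 of them, each of 7 numbers: dx, dy, dz in m, then a rotation vector rx, ry, rz in rad, then the opening from 0.0 (shut) to 1.0 (fully open); each row shifts and turns the commanded pose from where the row before left it, along the tool's axes as they then stand; what a row does not reach is not made up. A row lasts 1/8 s, in which the tool goes at most 0.0625 m and 0.188 rad, less where a joint would pass 70% of its speed; a pose out of reach is approached as far as the arm can. The fingers move at their own pace and stop on an object; FORCE is the grip in N (left out, the last holds). Time passes only in rows, so rows that do not move let the fingers close. It prints the time, the measured TCP pose, the force, the opening and the grip force at its end. Input that does not fit is refused with a message, and nothing moves.
- get_obs(): the state, without advancing time (a new reading comes with each control period).
- read_camera(name): name is "scene" or "side" or "wrist"; returns a dict with "image" (480x640x3 uint8, red, green, blue), "depth" (480x640 float32, m along the optical axis (not along the pixel's ray), 0 where there is no reading), "fov_y" (degrees; the focal length in pixels is half the picture's height over the tangent of half this angle, whatever the lens; pixels are square), "cx", "cy" (the principal point, pixels), "rvec" (rotation vector, rad) and "tvec" (3), from world to camera coordinates, as OpenCV has them. Camera axes: x right, y down, z forward; pixel columns grow to the right and rows downward; lengths in m; the calibration is good to about 2 mm. The wrist camera is an equidistant fisheye: a pixel r from the principal point sees the ray r / f radians off the axis. A picture is of the moment at which its call begins.
- hand_in(): hands the job in; it is judged then, once.
Trained networks look in a picture, given as the dict that the camera call returned (one of the last four; its "shot" number tells which), for a name from the list of things; names that differ only in an ending like _2 or _b are one class to them, and where a whole thing is asked for, a point or a joint stands for the part that bears it (a point fixed in the world has none). Each returns a list of dicts, best first, with "confidence" (0 to 1); they miss things now and then, are a little off and sometimes report something else, mostly with a low value. They report only what shows in the picture. A call takes as long as a camera call.
- find_in(picture, target): "xyz" ([x, y, z] in m, in the coordinates of the camera as it stood for that picture, good to about 4 mm: the middle of the surface that is visible of it).
- cut_out(picture, target): "region" (480x640 bool, what is visible of it).
- tip_of(picture, target): "xyz" ([x, y, z] in m, in the coordinates of the camera as it stood for that picture, good to about 4 mm: a listed point, or the origin of a listed thing).
The state is a dict: "time": time; "q": joint angles; "joint_velocities": joint speeds; "effort": joint torques, N m; "ee_pos": TCP position; "ee_rot": TCP orientation; "contact_force": force on the tool from outside, world axes, zero at the start; "moment": the same for the moment, N m; "finger_gap": opening from 0.0 (shut) to 1.0 (fully open); "finger_force": force on a finger pad.
Only numpy, scipy, OpenCV 4.12 (cv2) and the standard library are available. Lean on these libraries where they do the work, as an engineer would, in place of code of your own. Each camera call takes 0.05 s, during which the arm holds its last target. There are 200 camera calls.

## Task

Unlock the specimen stage: pull its spring plunger knob up, turn it clockwise and let it down into the rest notch so that it stays retracted by itself, feeling for the stops and never forcing the cross pin against its sleeve. Then, with the knob let go, slide the carriage all the way to the far end stop and let go. Leave the loupe, the specimen mount and the dish beside the stage where they are.

Things in the scene. Friction and masses are not known exactly. Their poses are not given: they have to be found in the camera images.
- stage_base: Specimen stage: aluminium base plate 100 x 270 x 12 mm, fixed on the worktop. Origin at the centre of its underside; y runs along two guide rails, z up. A carriage runs on it in y between two low end stops; a bridge stands across it at y = -50 mm, 98 x 28 mm, top at z = 60 mm.
- bridge: The bridge with the plunger's steel sleeve: upright tube on the plunger axis (x 0, y -50 mm), radius 16 mm, about z = 60 to 98 mm. Frame equal to stage_base's. Its window is an upside-down J: deep slot, then (clockwise from above) a ledge, then the rest notch 3 mm below the ledge, then a wall. More than 12 N between sleeve and the cross pin of the knob damages them.
- knob: Black bar knob on the plunger: bar 40 mm along its own x, 14 mm thick along its y, 26 mm tall, over a disc 29 mm wide. Origin on the plunger axis, 131 mm above the base's underside when locked: the bar reaches 7 mm above and 19 mm below it, the disc to 24 mm below. At the start its x is along stage_base's x within 0.05 rad; clockwise from above is negative about z.
- plunger (a joint): Lift of the spring plunger in m: 0 = locked, its tip down in a hole of the carriage 6 mm deep. The spring draws it down with about 4.5 N at 0 (its weight included), rising by 0.1 N per mm.
- carriage (a joint): Travel of the carriage in m along stage_base's +y: 0 = at the locked position, 0.060 = at the far end stop. Slides with about 1 to 2 N. Grey block 58 x 155 x 14 mm, a resin specimen mount fixed on it.
- post_grip (a point): Point on the axis of the carriage's upright steel post (12 mm diameter with a head 16 mm wide and 8 mm tall at its top), 21 mm above the carriage's top and 13.5 mm below the post's top. The post is on the +y end of the carriage, 88 mm from the plunger axis at the start.
- eye_loupe: Bystander: black eye loupe, 35 mm wide, 31 mm tall, standing in front of the stage. Origin at the centre of its underside.
- spare_mount: Bystander: round resin specimen mount, 32 mm wide, 17 mm tall, in front of the stage. Origin at the centre of its underside.
- dish: Bystander: petri dish, 60 mm wide, 12 mm tall, behind the stage. Origin at the centre of its underside.
- slot (a point): Where the plunger's cross pin (4 mm thick, sticks out of the sleeve on its -x side, turns and rises with the knob) stands in the deep slot when locked. It can turn clockwise only once lifted over the ledge, by about 17 mm; 3 mm higher, at about 20 mm, it meets the top of the window, a hard stop.
- rest_notch (a point): Nominal place of the cross pin in the rest notch, 1.10 rad clockwise of the slot; it lies there from about 1.02 to 1.18 rad, where it meets the wall, at about 14 mm lift. The sleeve is screwed in by hand: ledge (17 mm), top stop (20 mm) and notch (14 mm) are all up to 5 mm higher or lower together than said; this is not measured and must be felt.

How it is judged:
On the way, in this order (a step that is already met when the one before it is completed fails the run):
1. the plunger rests retracted in its notch (turned more than 0.97 rad, lifted more than 7 mm), the fingers off the knob, the carriage not yet moved (value of joint plunger above 0.007 m and angle between the x axis of knob and the x axis of stage_base, either way round above 0.97 rad and contact force between the fingers and knob below 0.1 N and value of joint carriage below 0.005 m), for 0.3 s.
2. the carriage is at its far end stop (value of joint carriage above 0.056 m), for 0.2 s.
At the end, for the whole second after the job is handed in: The plunger stays retracted in its rest notch (lifted more than 7 mm, turned more than 0.97 rad) and the carriage stands within 4 mm of its far end stop, at rest (value of joint plunger above 0.007 m and angle between the x axis of knob and the x axis of stage_base, either way round above 0.97 rad and value of joint carriage above 0.056 m and velocity of joint carriage between -0.005 and 0.005 m/s); the robot touches nothing.
It fails at once if the cross pin is pressed on the sleeve with more than 12 N (contact force between knob and bridge above 12 N).
It fails at once if a bystander is moved by more than 15 mm (distance of any of eye_loupe, spare_mount, dish from where it was at the start of the episode above 0.015 m).
It also fails if it takes over 72 s, if anything falls off the work surface, if the arm or the gripper's body presses on something with over 40 N, if the wrist force passes 120 N, or if a joint passes its speed limit or range.

## Working session

There is one attempt and no reset: what is moved stays moved. The work goes in short steps, Python scripts to look and compute and a shell command to move; the robot and the scene stay as the last step left them, time stands still between calls to the robot, and variables do not carry over. Pictures are saved under pics/ and viewed, at most 10 in all, crops included, and the job is handed in when it is done.

```bash
mkdir -p pics; cat > h.py <<'E'
from workcell import *
import numpy as np, cv2
from scipy.spatial.transform import Rotation as R
def w(p,x): return R.from_rotvec(p["rvec"]).inv().apply(np.array(x)-p["tvec"])
def save(p,n): cv2.imwrite(f"pics/{n}.png",p["image"][:,:,::-1])
E
python3 - <<'E'
from h import *
np.set_printoptions(precision=4,suppress=True)
for c in ["scene","side"]:
    p=read_camera(c); save(p,c+"0")
    print(c,"cam at",w(p,[0,0,0]))
    for t in ["stage_base","knob","post_grip","slot","rest_notch","eye_loupe","spare_mount","dish"]:
        r=tip_of(p,t)[:1]
        print(t,[(w(p,a["xyz"]),round(a["confidence"],2)) for a in r])
o=get_obs();print(o["ee_pos"],o["ee_rot"],o["contact_force"])
E
```

```text
scene cam at [ 0.0783 -0.3228  0.7014]
stage_base [(array([0.5222, 0.081 , 0.0021]), 0.55)]
knob [(array([0.5304, 0.0393, 0.1323]), 0.72)]
post_grip [(array([0.5058, 0.1176, 0.046 ]), 0.97)]
slot [(array([ 0.5154,  0.0795, -0.0012]), 0.72)]
rest_notch [(array([0.5158, 0.0363, 0.086 ]), 0.84)]
eye_loupe [(array([ 0.4378, -0.0199,  0.0047]), 0.83)]
spare_mount [(array([0.4017, 0.0808, 0.0007]), 0.7)]
dish [(array([0.619 , 0.0858, 0.0004]), 0.66)]
side cam at [ 0.251  -0.7014  0.4148]
stage_base [(array([ 0.5083,  0.0783, -0.0027]), 0.78)]
knob [(array([0.5179, 0.02  , 0.0662]), 0.44)]
post_grip [(array([0.5047, 0.1169, 0.0505]), 0.67)]
slot [(array([0.5097, 0.0347, 0.08  ]), 0.72)]
rest_notch [(array([0.5097, 0.0386, 0.0816]), 0.61)]
eye_loupe [(array([ 0.44  , -0.0251, -0.    ]), 0.98)]
spare_mount [(array([ 0.3994,  0.0792, -0.0014]), 0.82)]
dish [(array([0.6244, 0.0829, 0.0002]), 0.65)]
[ 0.55   -0.      0.2557] [-0.      0.7071  0.7071  0.    ] [-0.6562  0.4288 -0.3836]
```

View pics/scene0.png

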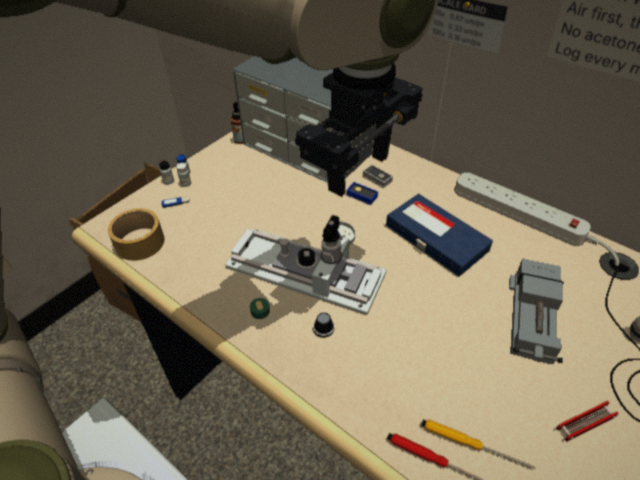

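```bash
python3 - <<'E'
from h import *
np.set_printoptions(precision=4,suppress=True)
for c in ["scene","side","wrist"]:
    p=read_camera(c)
    if c=="wrist": save(p,"wrist0")
    f=240/np.tan(np.radians(p["fov_y"])/2)
    for t in ["knob","stage_base"]:
        r=cut_out(p,t)
        if not r: print(c,t,"none");continue
        m=r[0]["region"]&(p["depth"]>0); v,u=np.nonzero(m); d=p["depth"][m]
        x=(u-p["cx"])/f;y=(v-p["cy"])/f
        if c=="wrist":
            th=np.hypot(x,y); s=np.where(th>1e-6,np.tan(th)/th,1); x,y=x*s,y*s
        P=w(p,np.c_[x*d,y*d,d])
        if t=="knob": P=P[(P[:,2]>.128)&(P[:,2]<.146)]
        else: P=P[(P[:,2]>.007)&(P[:,2]<.017)]
        if len(P)<20: print(c,t,len(P));continue
        z=np.median(P[:,2]); top=P[abs(P[:,2]-z)<.003]
        rect=cv2.minAreaRect(top[:,:2].astype(np.float32)*1000)
        print(c,t,r[0]["confidence"],len(top),z,rect)
E
```

```text
scene knob 0.88 161 0.13764729563975 ((528.0784912109375, 32.611412048339844), (38.93489074707031, 14.405585289001465), 17.005271911621094)
scene stage_base 0.91 2224 0.012479167961238609 ((515.4078979492188, 80.61740112304688), (102.45359802246094, 268.4649658203125), 15.784676551818848)
side knob 0.92 159 0.13344390083490565 ((528.5703735351562, 30.254568099975586), (40.53044509887695, 14.345547676086426), 13.444476127624512)
side stage_base 0.72 1598 0.009707892932535576 ((511.6427001953125, 77.67998504638672), (99.01465606689453, 270.7779846191406), 17.20264434814453)
wrist knob 0.82 1153 0.1372996397758977 ((528.6251831054688, 34.90086364746094), (40.563011169433594, 14.125699996948242), 16.11406898498535)
wrist stage_base 0.57 9127 0.011608320342721554 ((515.2144775390625, 82.62516021728516), (100.497802734375, 269.6154479980469), 15.795454025268555)
```

The scene shows the stage at about (305,268), with the knob at (332,228) and the post at (306,257). The loupe is at (323,322), the green spare mount at (260,308) and the dish behind at (345,235). The network poses agree with this: knob axis ≈ (0.5285, 0.0337), stage yaw ≈ 0.278.

```bash
echo '[[0.0337,-0.0215,0.03,0,0,0,1],[0,0,0.02,0,0,-0.185,1],[0,0,0,0,0,-0.185,1],[0,0,0,0,0,-0.185,1],[0,0,0,0,0,-0.185,1],[0,0,0,0,0,-0.185,1],[0,0,0,0,0,-0.185,1],[0,0,0,0,0,-0.185,1],[0,0,0,0,0,-0.185,1],[0,0,0,0,0,-0.185,1]]' > mv.in && python3 -m jog mv.in 12; echo '[[0,0,0,0,0,-0.183,1],[0,0,0,0,0,0,1],[0,0,0,0,0,0,1]]' > mv.in && python3 -m jog mv.in
cat > k.py <<'E'
from h import *
np.set_printoptions(precision=4,suppress=True)
def knob(zlo=.130,zhi=.165,c="wrist",name=None):
    p=read_camera(c); f=240/np.tan(np.radians(p["fov_y"])/2)
    if name: save(p,name)
    r=cut_out(p,"knob")
    if not r: print("none"); return
    m=r[0]["region"]&(p["depth"]>0); v,u=np.nonzero(m); d=p["depth"][m]
    x=(u-p["cx"])/f;y=(v-p["cy"])/f
    if c=="wrist":
        th=np.hypot(x,y); s=np.where(th>1e-6,np.tan(th)/th,1); x,y=x*s,y*s
    P=w(p,np.c_[x*d,y*d,d]); P=P[(P[:,2]>zlo)&(P[:,2]<zhi)]
    z=np.median(P[:,2]); top=P[abs(P[:,2]-z)<.003]
    print(c,len(top),z,cv2.minAreaRect(top[:,:2].astype(np.float32)*1000))
E
python3 - <<'E'
from k import *
knob(name="wrist1")
o=get_obs();M=R.from_quat(o["ee_rot"],scalar_first=True).as_matrix()
print(o["ee_pos"],M,o["contact_force"],o["q"])
p=read_camera("wrist");print("cam in tool",M.T@(w(p,[0,0,0])-o["ee_pos"]))
E
```

```text
time: 2.6
ee_pos: [0.5285, 0.0337, 0.2058]
ee_rot: [0.0, -0.05, 0.999, -0.0]
contact_force: [-1.0, -0.4, -1.1]
finger_gap: 1.002
finger_force: 0.0
time: 2.98
ee_pos: [0.5285, 0.0337, 0.2058]
ee_rot: [0.0, -0.136, 0.991, 0.0]
contact_force: [-0.6, 0.8, 0.3]
finger_gap: 1.007
finger_force: 0.0
wrist 1557 0.13741146360845413 ((528.2399291992188, 34.473995208740234), (40.08348083496094, 13.506330490112305), 16.070159912109375)
[0.5285 0.0337 0.2057] [[-0.9624 -0.2715 -0.    ]
 [-0.2715  0.9624  0.    ]
 [ 0.      0.     -1.    ]] [ 1.1357 -0.1658  0.1476] [-0.1601  0.3878  1.4392  0.      1.3147 -2.0058]
cam in tool [ 0.0736  0.0009 -0.1286]
```

```bash
echo '[[0,0.0005,0.05,0,0,0,1],[0,0,0.02,0,0,0,1],[0,0,0.0035,0,0,0,1],[0,0,0,0,0,0,1]]' > mv.in && python3 -m jog mv.in 12; echo '[[0,0,0,0,0,0,0.5],[0,0,0,0,0,0,0.25],[0,0,0,0,0,0,0.1],[0,0,0,0,0,0,0.1],[0,0,0,0,0,0,0],[0,0,0,0,0,0,0],[0,0,0,0,0,0,0],[0,0,0,0,0,0,0]]' > mv.in && python3 -m jog mv.in 15
```

```text
time: 3.62
ee_pos: [0.5287, 0.0341, 0.1329]
ee_rot: [0.0, -0.138, 0.99, -0.0]
contact_force: [-0.3, 0.2, -0.6]
finger_gap: 0.996
finger_force: 0.0
time: 4.62
ee_pos: [0.5284, 0.0341, 0.1322]
ee_rot: [0.0, -0.138, 0.99, -0.0]
contact_force: [0.2, -1.0, -0.4]
finger_gap: 0.156
finger_force: 15.0
```

```bash
python3 - <<'E'
from k import *
f=[]
for i in range(8):
    read_camera("side"); f.append(get_obs()["contact_force"])
print(np.mean(f,0),np.std(f,0))
E
```

```text
[ 0.1825 -1.1335 -0.0677] [0.414  0.308  0.3204]
```

```bash
echo '[[0,0,-0.002,0,0,0,0],[0,0,-0.003,0,0,0,0],[0,0,-0.003,0,0,0,0],[0,0,-0.002,0,0,0,0],[0,0,-0.002,0,0,0,0],[0,0,0,0,0,0,0],[0,0,0,0,0,0,0]]' > mv.in && python3 -m jog mv.in; echo '[[0,0,-0.0005,0,0,0,0],[0,0,-0.0005,0,0,0,0],[0,0,0,0,0,0,0]]' > mv.in && python3 -m jog mv.in; echo '[[0,0,-0.0005,0,0,0,0],[0,0,-0.0005,0,0,0,0],[0,0,0,0,0,0,0]]' > mv.in && python3 -m jog mv.in
```

```text
time: 5.9
ee_pos: [0.5283, 0.0342, 0.1442]
ee_rot: [-0.0, -0.138, 0.99, 0.0]
contact_force: [0.1, -1.9, -4.0]
finger_gap: 0.156
finger_force: 15.0
time: 6.28
ee_pos: [0.5283, 0.0342, 0.1452]
ee_rot: [-0.0, -0.138, 0.99, 0.0]
contact_force: [0.6, -2.7, -5.5]
finger_gap: 0.16
finger_force: 15.0
time: 6.65
ee_pos: [0.5283, 0.0342, 0.1463]
ee_rot: [-0.0, -0.138, 0.99, 0.0]
contact_force: [0.3, -1.2, -6.0]
finger_gap: 0.155
finger_force: 15.0
```

```bash
for i in 1; do echo '[[0,0,-0.0004,0,0,0,0],[0,0,0,0,0,0,0]]' > mv.in && python3 -m jog mv.in 12 | grep -E "pos|contact"; echo '[[0,0,-0.0004,0,0,0,0],[0,0,0,0,0,0,0]]' > mv.in && python3 -m jog mv.in | grep -E "pos|contact"; echo '[[0,0,-0.0004,0,0,0,0],[0,0,0,0,0,0,0]]' > mv.in && python3 -m jog mv.in | grep -E "pos|contact"; done
```

```text
ee_pos: [0.5283, 0.0342, 0.1467]
contact_force: [1.2, -2.0, -4.5]
ee_pos: [0.5283, 0.0342, 0.1471]
contact_force: [1.2, -2.6, -5.3]
ee_pos: [0.5283, 0.0342, 0.1475]
contact_force: [1.1, -2.1, -5.1]
```

```bash
python3 - <<'E'
from k import *
f=[]
for i in range(6):
    p=read_camera("side"); f.append(get_obs()["contact_force"])
print(np.mean(f,0))
for t in ["knob"]: print([(w(p,a["xyz"]),a["confidence"]) for a in tip_of(p,t)[:1]])
E
```

```text
[ 0.2632 -1.8579 -5.2567]
[(array([0.5279, 0.0356, 0.1424]), 0.62)]
```

```bash
echo '[[0,0,-0.0004,0,0,0,0],[0,0,0,0,0,0,0]]' > mv.in && python3 -m jog mv.in | grep -E "pos|contact"; echo '[[0,0,-0.0004,0,0,0,0],[0,0,0,0,0,0,0]]' > mv.in && python3 -m jog mv.in | grep -E "pos|contact"; echo '[[0,0,-0.0004,0,0,0,0],[0,0,0,0,0,0,0]]' > mv.in && python3 -m jog mv.in | grep -E "pos|contact"
```

```text
ee_pos: [0.5283, 0.0342, 0.1479]
contact_force: [0.3, -1.4, -5.2]
ee_pos: [0.5283, 0.0342, 0.1483]
contact_force: [-0.2, -1.8, -5.4]
ee_pos: [0.5284, 0.0342, 0.1487]
contact_force: [0.4, -2.3, -6.2]
```

```bash
echo '[[0,0,-0.0004,0,0,0,0],[0,0,0,0,0,0,0]]' > mv.in && python3 -m jog mv.in | grep -E "pos|contact"; echo '[[0,0,-0.0004,0,0,0,0],[0,0,0,0,0,0,0]]' > mv.in && python3 -m jog mv.in | grep -E "pos|contact"
```

```text
ee_pos: [0.5284, 0.0342, 0.1491]
contact_force: [-0.5, -1.4, -6.1]
ee_pos: [0.5284, 0.0342, 0.1495]
contact_force: [0.2, -1.4, -6.1]
```

```bash
cat > g.sh <<'E'
# passes output, fails if |fz| > limit
awk -v L=$1 '/ee_pos/{print} /contact/{print; gsub(/[\[\],]/,""); f=$4<0?-$4:$4; if(f>L) b=1} END{exit b}'
E
chmod +x g.sh
echo '[[0,0,-0.0004,0,0,0,0],[0,0,0,0,0,0,0]]' > mv.in && python3 -m jog mv.in | sh g.sh 7.8 && echo '[[0,0,-0.0004,0,0,0,0],[0,0,0,0,0,0,0]]' > mv.in && python3 -m jog mv.in | sh g.sh 7.8 && echo '[[0,0,-0.0004,0,0,0,0],[0,0,0,0,0,0,0]]' > mv.in && python3 -m jog mv.in | sh g.sh 7.8 && echo '[[0,0,-0.0004,0,0,0,0],[0,0,0,0,0,0,0]]' > mv.in && python3 -m jog mv.in | sh g.sh 7.8 && echo '[[0,0,-0.0004,0,0,0,0],[0,0,0,0,0,0,0]]' > mv.in && python3 -m jog mv.in | sh g.sh 7.8
```

```text
ee_pos: [0.5283, 0.0342, 0.1499]
contact_force: [0.3, -1.2, -6.3]
ee_pos: [0.5283, 0.0342, 0.1503]
contact_force: [0.6, -1.7, -6.2]
ee_pos: [0.5282, 0.0342, 0.1504]
contact_force: [0.8, -1.0, -8.9]
```

```bash
echo '[[0,0,0.0018,0,0,0,0],[0,0,0,0,0,0,0],[0,0,0,0,0,0.05,0],[0,0,0,0,0,0.05,0],[0,0,0,0,0,0.05,0],[0,0,0,0,0,0.05,0],[0,0,0,0,0,0,0]]' > mv.in && python3 -m jog mv.in; python3 - <<'E'
from k import *
o=get_obs();print(o["moment"],o["contact_force"])
knob(.145,.165,"scene"); knob(.145,.165,"side")
E
```

```text
time: 10.62
ee_pos: [0.5284, 0.0342, 0.1489]
ee_rot: [0.0, -0.039, 0.999, 0.0]
contact_force: [0.8, -0.7, -5.5]
finger_gap: 0.154
finger_force: 12.0
[-0.14   -0.1228  0.0373] [ 0.8105 -0.6651 -5.4542]
scene 99 0.15407194712661815 ((521.4589233398438, 32.744346618652344), (26.92371368408203, 14.059158325195312), 10.726165771484375)
side 61 0.14969033614477367 ((513.917724609375, 29.983448028564453), (13.54162883758545, 12.257339477539062), 80.97932434082031)
```

```bash
echo '[[0,0,0,0,0,0.1,0],[0,0,0,0,0,0.1,0],[0,0,0,0,0,0.1,0],[0,0,0,0,0,0.1,0],[0,0,0,0,0,0.1,0],[0,0,0,0,0,0.1,0],[0,0,0,0,0,0.1,0],[0,0,0,0,0,0,0]]' > mv.in && python3 -m jog mv.in; python3 -c "
from h import *
print(get_obs()['moment'])"
echo '[[0,0,0,0,0,0.05,0],[0,0,0,0,0,0.05,0],[0,0,0,0,0,0.05,0],[0,0,0,0,0,0.05,0],[0,0,0,0,0,0,0]]' > mv.in && python3 -m jog mv.in;  python3 -c "
from h import *
o=get_obs();print(o['moment']); M=R.from_quat(o['ee_rot'],scalar_first=True).as_matrix(); print(np.arctan2(M[1,1],M[0,1])-np.pi/2-.279)"
```

```text
time: 11.82
ee_pos: [0.5284, 0.0344, 0.1489]
ee_rot: [0.0, 0.306, 0.952, 0.0]
contact_force: [0.5, 0.1, -5.4]
finger_gap: 0.155
finger_force: 12.0
[ 0.09114988 -0.17781423 -0.01069898]
time: 12.45
ee_pos: [0.5285, 0.0344, 0.1489]
ee_rot: [0.0, 0.399, 0.917, 0.0]
contact_force: [1.0, 1.1, -5.1]
finger_gap: 0.159
finger_force: 12.0
[ 0.18159428 -0.2851389  -0.00248658]
-1.0993892095660505
```

```bash
echo '[[0,0,0.0007,0,0,0,0],[0,0,0.0007,0,0,0,0],[0,0,0,0,0,0,0]]' > mv.in && python3 -m jog mv.in| sh g.sh 20; echo '[[0,0,0.0005,0,0,0,0],[0,0,0,0,0,0,0]]' > mv.in && python3 -m jog mv.in| sh g.sh 20;  echo '[[0,0,0.0005,0,0,0,0],[0,0,0,0,0,0,0]]' > mv.in && python3 -m jog mv.in| sh g.sh 20
```

```text
ee_pos: [0.5284, 0.0342, 0.1474]
contact_force: [1.1, 1.5, -6.5]
ee_pos: [0.5284, 0.0342, 0.1469]
contact_force: [1.3, 1.5, -6.4]
ee_pos: [0.5284, 0.0342, 0.1464]
contact_force: [1.4, 1.5, -6.9]
```

```bash
echo '[[0,0,0.0005,0,0,0,0],[0,0,0.0005,0,0,0,0],[0,0,0,0,0,0,0]]' > mv.in && python3 -m jog mv.in| sh g.sh 20; echo '[[0,0,0.0004,0,0,0,0],[0,0,0,0,0,0,0]]' > mv.in && python3 -m jog mv.in| sh g.sh 20;  echo '[[0,0,0.0004,0,0,0,0],[0,0,0,0,0,0,0]]' > mv.in && python3 -m jog mv.in| sh g.sh 20
```

```text
ee_pos: [0.5283, 0.0342, 0.1454]
contact_force: [1.9, 1.8, -6.5]
ee_pos: [0.5283, 0.0342, 0.145]
contact_force: [2.2, 0.7, -5.7]
ee_pos: [0.5283, 0.0342, 0.1446]
contact_force: [2.1, 1.2, -5.2]
```

```bash
echo '[[0,0,0.0003,0,0,0,0],[0,0,0,0,0,0,0]]' > mv.in && python3 -m jog mv.in| sh g.sh 20; echo '[[0,0,0.0003,0,0,0,0],[0,0,0,0,0,0,0]]' > mv.in && python3 -m jog mv.in| sh g.sh 20
```

```text
ee_pos: [0.5284, 0.0342, 0.1443]
contact_force: [1.8, 0.1, -5.8]
ee_pos: [0.5283, 0.0342, 0.144]
contact_force: [2.2, 1.5, -5.7]
```

```bash
echo '[[0,0,0.0003,0,0,0,0],[0,0,0,0,0,0,0]]' > mv.in && python3 -m jog mv.in| sh g.sh 20; echo '[[0,0,0.0003,0,0,0,0],[0,0,0,0,0,0,0]]' > mv.in && python3 -m jog mv.in| sh g.sh 20
```

```text
ee_pos: [0.5283, 0.0342, 0.1437]
contact_force: [1.0, 1.3, -5.4]
ee_pos: [0.5283, 0.0342, 0.1434]
contact_force: [1.7, 1.0, -5.9]
```

```bash
python3 - <<'E'
from k import *
p=read_camera("scene"); i=p["image"][190:310,230:400]
cv2.imwrite("pics/a.png",cv2.resize(i,None,fx=4,fy=4,interpolation=cv2.INTER_CUBIC)[:,:,::-1])
p=read_camera("side")
f=240/np.tan(np.radians(p["fov_y"])/2); c=R.from_rotvec(p["rvec"]).apply([.528,.034,.12])+p["tvec"]; u,v=int(c[0]/c[2]*f+p["cx"]),int(c[1]/c[2]*f+p["cy"]); print(u,v)
i=p["image"][v-70:v+70,u-90:u+90]
j=cv2.resize(i,None,fx=4,fy=4,interpolation=cv2.INTER_CUBIC)[:,:,::-1]
cv2.imwrite("pics/b.png",j)
E
```

```text
293 234
```

View pics/b.png

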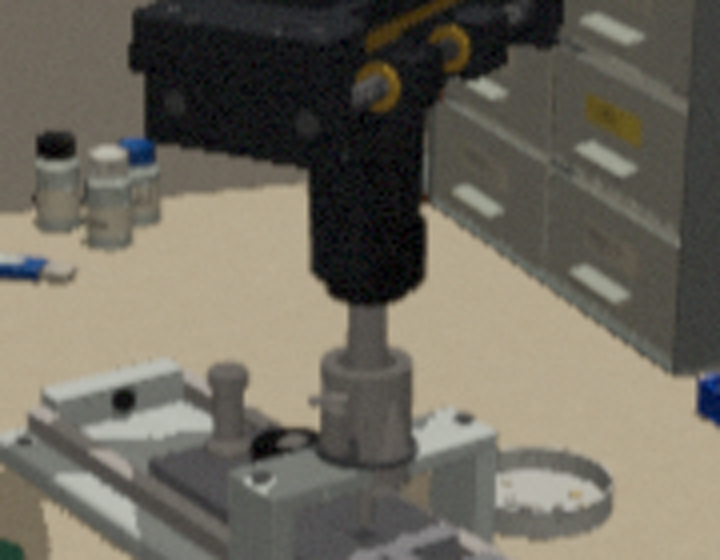

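The side view shows the plunger raised, with the cross pin pointing left at (318,400) on the sleeve. It's turned as expected and still held by the fingers. I'll keep letting it down.

```bash
echo '[[0,0,0.0003,0,0,0,0],[0,0,0,0,0,0,0]]' > mv.in && python3 -m jog mv.in| sh g.sh 20; echo '[[0,0,0.0003,0,0,0,0],[0,0,0,0,0,0,0]]' > mv.in && python3 -m jog mv.in| sh g.sh 20;echo '[[0,0,0.0003,0,0,0,0],[0,0,0,0,0,0,0]]' > mv.in && python3 -m jog mv.in| sh g.sh 20
```

```text
ee_pos: [0.5283, 0.0342, 0.1431]
contact_force: [2.4, 1.9, -4.8]
ee_pos: [0.5283, 0.0342, 0.1428]
contact_force: [0.8, 1.1, -5.1]
ee_pos: [0.5283, 0.0342, 0.1425]
contact_force: [1.5, 0.9, -5.3]
```

```bash
python3 - <<'E'
from k import *
p=read_camera("side")
f=240/np.tan(np.radians(p["fov_y"])/2)
def pr(X):
    c=R.from_rotvec(p["rvec"]).apply(X)+p["tvec"]; return (c[0]/c[2]*f+p["cx"]),(c[1]/c[2]*f+p["cy"])
for a in (0,.4,.8,1.1,1.3,1.6):
  t=.278+np.pi-a
  for r in (.016,.022): print(a,r,np.array(pr([.5285+r*np.cos(t),.0338+r*np.sin(t),.085])))
for z in (.060,.098,.107,.121): print(z,np.array(pr([.5285,.0338,z])))
u,v=293,234
i=p["image"][v-15:v+55,u-50:u+50]
cv2.imwrite("pics/c.png",cv2.resize(i,None,fx=8,fy=8,interpolation=cv2.INTER_CUBIC)[:,:,::-1])
E
```

```text
0 0.016 [284.2962 260.695 ]
0 0.022 [280.7188 261.6818]
0.4 0.016 [282.4165 259.0455]
0.4 0.022 [278.16   259.4012]
0.8 0.016 [282.3377 257.2692]
0.8 0.022 [278.0923 256.9573]
1.1 0.016 [283.4575 256.024 ]
1.1 0.022 [279.6571 255.2517]
1.3 0.016 [284.7103 255.2964]
1.3 0.022 [281.389  254.2582]
1.6 0.016 [287.2195 254.4271]
1.6 0.022 [284.8385 253.0743]
0.06 [293.4964 274.54  ]
0.098 [293.7931 249.4188]
0.107 [293.8647 243.3499]
0.121 [293.9773 233.8165]
```

View pics/c.png

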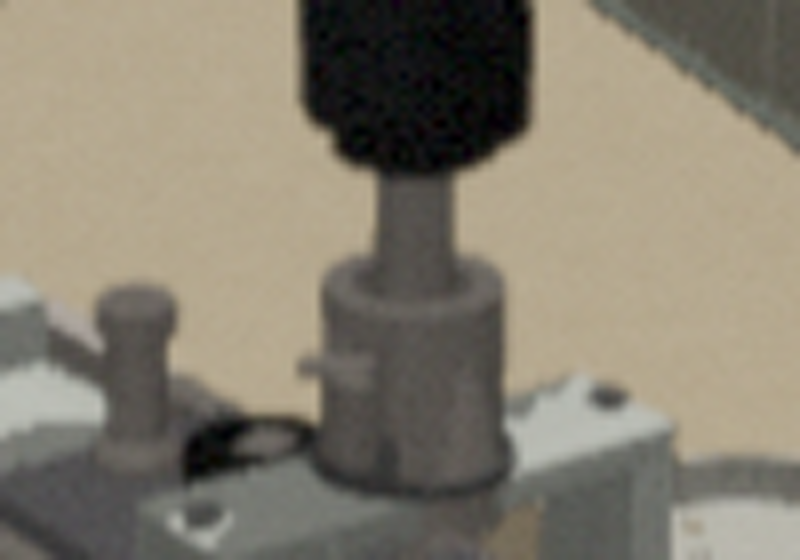

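The sleeve top is at about row 253. The pin tip shows at (280,265), with a light streak on the sleeve to its right. I'll compare this with the starting picture and the scene view.

```bash
python3 - <<'E'
from k import *
a=cv2.imread("pics/side0.png")[225:280,263:323]
p=read_camera("side"); b=p["image"][225:280,263:323,::-1]
p=read_camera("scene"); c=p["image"][215:270,300:360,::-1]; d=cv2.imread("pics/scene0.png")[215:270,300:360]
r=lambda i: cv2.convertScaleAbs(cv2.resize(i,(390,290),interpolation=cv2.INTER_CUBIC),alpha=1.5)
cv2.imwrite("pics/d.png",np.vstack([np.hstack([r(a),r(b)]),np.hstack([r(d),r(c)])]))
E
```

```text
(no output)
```

View pics/d.png

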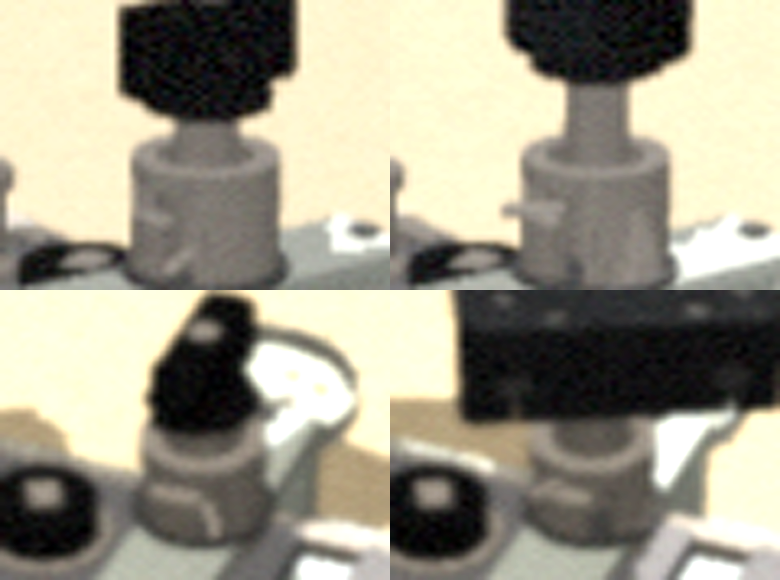

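The start view shows the deep slot at right (180,265) and the ledge to its left at (150,215). The pin is now at the far left, in the notch region and below ledge height. I'll continue letting it down.

```bash
echo '[[0,0,0.0003,0,0,0,0],[0,0,0,0,0,0,0]]' > mv.in && python3 -m jog mv.in| sh g.sh 20; echo '[[0,0,0.0003,0,0,0,0],[0,0,0,0,0,0,0]]' > mv.in && python3 -m jog mv.in| sh g.sh 20;echo '[[0,0,0.0003,0,0,0,0],[0,0,0,0,0,0,0]]' > mv.in && python3 -m jog mv.in| sh g.sh 20
```

```text
ee_pos: [0.5284, 0.0342, 0.1422]
contact_force: [1.5, 1.8, -4.8]
ee_pos: [0.5284, 0.0342, 0.142]
contact_force: [1.7, 1.3, -4.8]
ee_pos: [0.5284, 0.0342, 0.1419]
contact_force: [0.8, 1.3, -1.5]
```

Seated at about 10 mm lift, and the load has come off the fingers. I'll open and check.

```bash
echo '[[0,0,0.0001,0,0,0,0],[0,0,0,0,0,0,0.3],[0,0,0,0,0,0,0.5],[0,0,0,0,0,0,1],[0,0,0,0,0,0,1],[0,0,0,0,0,0,1],[0,0,0,0,0,0,1]]' > mv.in && python3 -m jog mv.in; echo '[[0,0,-0.05,0,0,0,1],[0,0,-0.02,0,0,0,1],[0,0,0,0,0,0,1],[0,0,0,0,0,0,1]]' > mv.in && python3 -m jog mv.in; python3 - <<'E'
from k import *
knob(.130,.160); knob(.13,.16,"scene")
for c in ["wrist","scene"]:
    p=read_camera(c); print(c,[(w(p,a["xyz"]),a["confidence"]) for a in tip_of(p,"post_grip")[:1]])
save(p,"e")
E
```

```text
time: 17.82
ee_pos: [0.5283, 0.0342, 0.1415]
ee_rot: [0.0, 0.4, 0.917, -0.0]
contact_force: [-0.5, -0.4, 0.3]
finger_gap: 0.817
finger_force: 0.0
time: 18.32
ee_pos: [0.5279, 0.0342, 0.2104]
ee_rot: [-0.001, 0.4, 0.917, -0.0]
contact_force: [-0.7, 0.2, -0.1]
finger_gap: 1.001
finger_force: 0.0
wrist 1598 0.14676546423321268 ((528.3226928710938, 35.086463928222656), (13.797887802124023, 39.8666877746582), 43.39293670654297)
scene 64 0.1404814609084242 ((523.8126831054688, 28.818225860595703), (4.230476379394531, 37.35593795776367), 43.617454528808594)
wrist [(array([0.5042, 0.1158, 0.0507]), 0.73)]
scene [(array([0.5081, 0.1178, 0.0469]), 0.74)]
```

```bash
echo '[[0,0,0,0,0,0.16,1],[0,0,0,0,0,0.16,1],[0,0,0,0,0,0.15,1],[0.044,0,0,0,0,0,1],[0.043,0.0006,0,0,0,0,1],[0,0,0.04,0,0,0,1],[0,0,0.02,0,0,0,1],[0,0,0,0,0,0,1],[0,0,0,0,0,0,1]]' > mv.in && python3 -m jog mv.in 12; python3 - <<'E'
from k import *
p=read_camera("wrist"); save(p,"f")
f=240/np.tan(np.radians(p["fov_y"])/2)
for t in ["post_grip","carriage"]:
    print(t,[(w(p,a["xyz"]),a["confidence"]) for a in tip_of(p,t)[:1]])
r=cut_out(p,"post_grip"); print(r[0]["confidence"] if r else None)
m=r[0]["region"]&(p["depth"]>0); v,u=np.nonzero(m); d=p["depth"][m]
x=(u-p["cx"])/f;y=(v-p["cy"])/f
th=np.hypot(x,y); s=np.tan(th)/th
P=w(p,np.c_[x*s*d,y*s*d,d])
print(len(P),np.percentile(P[:,2],[5,50,95,99]))
T=P[(P[:,2]>.055)]; print(len(T),T.mean(0), T.min(0),T.max(0))
o=get_obs(); print(o["ee_pos"],o["ee_rot"])
E
```

```text
time: 19.85
ee_pos: [0.5055, 0.1179, 0.1524]
ee_rot: [0.001, 0.602, 0.798, 0.0]
contact_force: [0.3, 0.2, -0.2]
finger_gap: 1.002
finger_force: 0.0
post_grip [(array([0.5033, 0.1195, 0.0492]), 0.87)]Traceback (most recent call last):
  File "<stdin>", line 5, in <module>
ValueError: it knows: bridge, dish, eye_loupe, knob, post_grip, rest_notch, slot, spare_mount, stage_base
```

View pics/f.png

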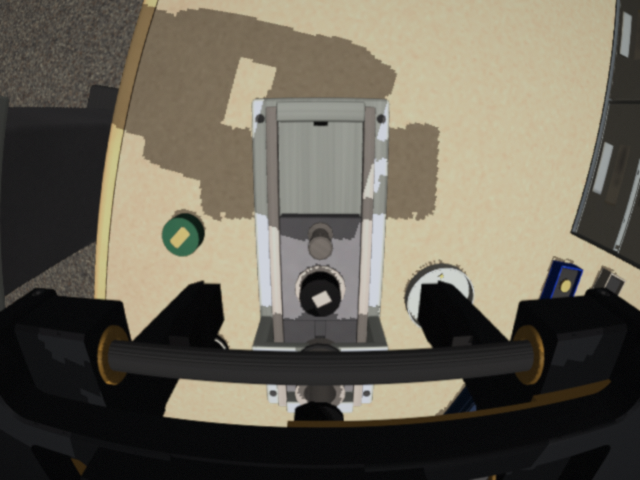

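The post (320,240) is centred between the open fingers (220 and 420). The dish and green mount are low and clear of them. I'll descend and grip.

```bash
echo '[[0,0,0.04,0,0,0,1],[0,0,0.04,0,0,0,1],[0,0,0.015,0,0,0,1],[0,0,0.005,0,0,0,1],[0,0,0.004,0,0,0,1],[0,0,0,0,0,0,1]]' > mv.in && python3 -m jog mv.in 10; echo '[[0,0,0,0,0,0,0.5],[0,0,0,0,0,0,0.3],[0,0,0,0,0,0,0.1],[0,0,0,0,0,0,0],[0,0,0,0,0,0,0],[0,0,0,0,0,0,0],[0,0,0,0,0,0,0],[0,0,0,0,0,0,0]]' > mv.in && python3 -m jog mv.in
```

```text
time: 20.7
ee_pos: [0.5054, 0.118, 0.0483]
ee_rot: [0.001, 0.602, 0.798, 0.0]
contact_force: [1.3, -0.2, -0.4]
finger_gap: 0.998
finger_force: 0.0
time: 21.7
ee_pos: [0.5053, 0.118, 0.0476]
ee_rot: [0.0, 0.602, 0.798, 0.0]
contact_force: [0.6, 1.1, -2.7]
finger_gap: 0.13
finger_force: 10.0
```

```bash
echo '[[0.003,0,0,0,0,0,0],[0.006,0,0,0,0,0,0],[0.007,0,0,0,0,0,0],[0.007,0,0,0,0,0,0],[0.007,0,0,0,0,0,0],[0.007,0,0,0,0,0,0],[0.007,0,0,0,0,0,0],[0.006,0,0,0,0,0,0],[0.003,0,0,0,0,0,0],[0,0,0,0,0,0,0]]' > mv.in && python3 -m jog mv.in; echo '[[0.0015,0,0,0,0,0,0],[0.0015,0,0,0,0,0,0],[0,0,0,0,0,0,0]]' > mv.in && python3 -m jog mv.in; echo '[[0.001,0,0,0,0,0,0],[0.001,0,0,0,0,0,0],[0,0,0,0,0,0,0]]' > mv.in && python3 -m jog mv.in
```

```text
time: 22.95
ee_pos: [0.4906, 0.1697, 0.0476]
ee_rot: [0.0, 0.602, 0.798, 0.0]
contact_force: [4.5, 3.1, -2.4]
finger_gap: 0.134
finger_force: 10.0
time: 23.32
ee_pos: [0.4899, 0.1723, 0.0476]
ee_rot: [0.0, 0.602, 0.798, 0.0]
contact_force: [5.9, 1.8, -3.8]
finger_gap: 0.134
finger_force: 10.0
time: 23.7
ee_pos: [0.4894, 0.1742, 0.0476]
ee_rot: [0.0, 0.602, 0.798, 0.0]
contact_force: [5.7, 1.2, -3.6]
finger_gap: 0.13
finger_force: 10.0
```

```bash
echo '[[0.001,0,0,0,0,0,0],[0.0005,0,0,0,0,0,0],[0,0,0,0,0,0,0]]' > mv.in && python3 -m jog mv.in; echo '[[0.0005,0,0,0,0,0,0],[0,0,0,0,0,0,0]]' > mv.in && python3 -m jog mv.in;  echo '[[0.0005,0,0,0,0,0,0],[0,0,0,0,0,0,0]]' > mv.in && python3 -m jog mv.in
```

```text
time: 24.08
ee_pos: [0.489, 0.1756, 0.0476]
ee_rot: [0.0, 0.602, 0.798, 0.0]
contact_force: [6.5, 0.4, -2.4]
finger_gap: 0.131
finger_force: 10.0
time: 24.32
ee_pos: [0.4889, 0.1758, 0.0476]
ee_rot: [0.0, 0.602, 0.798, 0.0]
contact_force: [6.2, -1.6, -4.3]
finger_gap: 0.129
finger_force: 10.0
time: 24.58
ee_pos: [0.4889, 0.1759, 0.0476]
ee_rot: [0.001, 0.602, 0.798, -0.0]
contact_force: [6.0, -4.1, -3.2]
finger_gap: 0.131
finger_force: 10.0
```

```bash
echo '[[-0.0006,0,0,0,0,0,0],[0,0,0,0,0,0,0.3],[0,0,0,0,0,0,0.6],[0,0,0,0,0,0,1],[0,0,0,0,0,0,1],[0,0,0,0,0,0,1],[0,0,0,0,0,0,1]]' > mv.in && python3 -m jog mv.in; echo '[[0,0,-0.03,0,0,0,1],[0,0,-0.06,0,0,0,1],[0,0,-0.05,0,0,0,1],[0,0,0,0,0,0,1],[0,0,0,0,0,0,1]]' > mv.in && python3 -m jog mv.in; python3 - <<'E'
from k import *
knob(.130,.160,"scene"); knob(.130,.160,"side")
for c in ["wrist","scene","side"]:
    p=read_camera(c); print(c,[(t,w(p,a["xyz"]),a["confidence"]) for t in ["post_grip","eye_loupe","spare_mount","dish"] for a in tip_of(p,t)[:1]])
    save(p,"g"+c)
a=cv2.imread("pics/gside.png")[180:320,200:370]; b=cv2.imread("pics/gscene.png")[180:350,210:400]
cv2.imwrite("pics/h.png",np.hstack([cv2.resize(a,(400,330)),cv2.resize(b,(400,330))]))
E
```

```text
time: 25.45
ee_pos: [0.4886, 0.1756, 0.0475]
ee_rot: [-0.0, 0.602, 0.798, -0.0]
contact_force: [0.2, -0.2, -0.0]
finger_gap: 0.791
finger_force: 0.0
time: 26.08
ee_pos: [0.4881, 0.1755, 0.1868]
ee_rot: [-0.0, 0.602, 0.798, -0.0]
contact_force: [-0.5, -0.5, -0.7]
finger_gap: 1.0
finger_force: 0.0
scene 84 0.14354167599778112 ((526.4512329101562, 31.087690353393555), (10.672945022583008, 37.491180419921875), 43.435123443603516)
side 133 0.13905954814681837 ((525.388916015625, 27.2470703125), (13.32659912109375, 40.46784973144531), 58.427093505859375)
wrist [('eye_loupe', array([ 0.4429, -0.0199, -0.0003]), 0.97), ('dish', array([0.616 , 0.087 , 0.0034]), 0.61)]
scene [('post_grip', array([0.4916, 0.1752, 0.0441]), 0.94), ('eye_loupe', array([ 0.4366, -0.0231,  0.0036]), 0.57), ('spare_mount', array([0.4046, 0.0819, 0.0007]), 0.83), ('dish', array([0.6206, 0.0889, 0.0004]), 0.72)]
side [('post_grip', array([0.4904, 0.1738, 0.0534]), 0.87), ('eye_loupe', array([ 0.4398, -0.0212, -0.0023]), 0.75), ('spare_mount', array([ 0.4005,  0.0828, -0.0024]), 0.95), ('dish', array([0.6253, 0.0806, 0.0003]), 0.8)]
```

View pics/h.png

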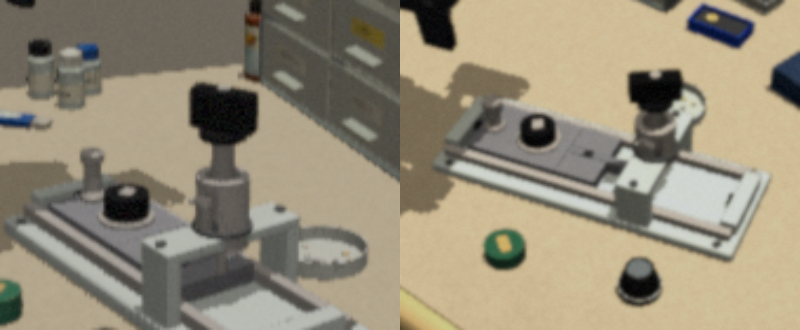

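The views show the knob still raised and turned at (222,110) and (655,85). The carriage is at the far stop, with the post at (92,172), and the bystanders are in place. I'll hand in now.

```bash
python3 -c "
from workcell import *
print(hand_in())"
```

```text
the job is handed in; nothing more can be done
None
```

I handed the job in at about 26 s: the plunger is resting in its notch (about 9.5 mm up, turned about 1.09 rad), the carriage is at the far end stop, the gripper is clear, and the bystanders look unmoved; no verdict came back.

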